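Press the basalt core home against the test stand's sprung plunger

ROBOT

A 6-joint arm with a two-finger parallel gripper is mounted at the origin on the work surface. World frame = base frame: x ahead of the robot, y to its left, z up, the work surface at z = 0. Lengths are in m, angles in rad, forces in N, time in s.
With the tool pointing down it reaches from about 0.325 to 1 m from the base axis. Payload 5.1 kg.
Tool frame: the origin (TCP) lies between the finger pads; the fingertips stand 11 mm ahead of it and the grasp point (between the pads) lies 8 mm behind it; z points along the fingers, y is the direction in which the jaws open and shut (so a half turn about z gives the same grasp; the last joint's range is limited). The gripper opens to 85 mm and grips with 20 to 120 N. Pads are 22 mm wide; open, the fingers measure 114 mm over their backs; the gripper's body (76 mm by 85 mm) begins 54 mm behind the grasp point. The pads swing forward as they close: fully open they stand 13 mm farther back than shut.
Start: joints at [-0.083, 0.124, 1.65, -0, 1.367, -0.083], TCP at [0.65, -0, 0.242] pointing down, gripper open.
Joint ranges: [-2.61, 2.61], [-1.02, 2.33], [0.03, 2.71], [-1.35, 4.49], [0.32, 2.68], [-2.91, 2.91]. Speed limits (rad/s): [2.57, 2.57, 3.14, 3.14, 3.14, 3.14].

INTERFACE

Orientations are given as a unit quaternion [x, y, z, w].
In Python, from station import state, grab_frame, job_done gives the robot as it stands.
- The arm moves only by the tool send_rows, never from a script. Its argument "moves" is text: rows parted by semicolons, each of 5 numbers parted by spaces: the opening, from 0 (shut) to 1 (fully open), then the shift along the tool's x, y, z in mm, then the turn about the tool's z in degrees. A call has 1 to 20 rows; each row is the pose to reach, as a shift and turn from the pose measured when the call began, along the tool's axes at that moment; what a row does not reach only later rows make up. A row lasts 1/8 s, in which the tool goes at most 62.5 mm and 10.7 degrees, less where a joint would pass 70% of its speed; a pose out of reach is approached as far as the arm can. A call with a gripper value outside its range is refused whole. The fingers move at their own pace and stop on an object; "grip_force" is the grip in N (left out, the last holds). Time passes only in rows, so rows that repeat a pose let the fingers close. It gives the time, the measured TCP pose, the force and the opening at its end, in the units of the state.
- state(): the state, without advancing time (a new reading comes with each control period).
- grab_frame(name): name is "scene" or "side" or "wrist"; returns a dict with "img" (420x560x3 uint8, red, green, blue), "camera_matrix" (3x3 intrinsics, pixels), "world_from_camera" (4x4, takes a point from camera to world coordinates). Camera axes: x right, y down, z forward; pixel columns grow to the right and rows downward; lengths in m; the calibration is good to about 2 mm. A picture is of the moment at which its call begins. There is no depth.
- job_done(): hands the job in, once; it reports no verdict.
The state is a dict: "clock": time; "joint_pos": joint angles; "joint_vel": joint speeds; "joint_torque": joint torques, N m; "tool_pos": TCP position; "ee_rot": TCP orientation; "contact_force": force on the tool from outside, world axes, zero at the start; "ft_torque": the same for the moment, N m; "finger_gap": finger opening in m.
Only numpy, scipy, OpenCV 4.12 (cv2) and the standard library are available. Lean on these libraries where they do the work, as an engineer would, in place of code of your own. Each camera call takes 0.05 s, during which the arm holds its last target. There are 200 camera calls.

TASK

Take the longer of the two round basalt core pieces from its chock, lay it in the cradle of the test stand, and push it along the cradle against the sprung plunger until its end sits firmly on the stop block, without ramming it. Finish while still holding it there with the fingers, pressed against the stop: do not let go. Leave the shorter core and everything else on the table where they lie.

Things in the scene. Friction and masses are not known exactly. Their poses are not given: they have to be found in the camera images.
- long_core_center (a point): Centre, on its axis, of the longer of two dark basalt core pieces: a cylinder 38 mm in diameter, 100 mm long, 0.26 to 0.38 kg, lying level; x runs along it (either end may go first). It starts on a small plywood chock (foot 66 x 50 x 6 mm, two bars 30 mm wide overall under the core), its axis 45 mm above the table, its sides free to grasp.
- load_point (a point): Where the long core's centre goes when laid in the test stand's cradle, its front end 27 mm short of the plunger. On the core axis line, 60 mm above the table. x points along the cradle to the plunger, z up. Stand: aluminium plate 270 x 90 x 12 mm with two 10 mm steel bars (30 mm wide over both) that carry the core from below; they run from 70 mm behind this point to 92 mm ahead.
- stop_face (a point): Centre of the flat face of the grey stop block (60 wide, 40 thick, top 78 mm above the table) at the cradle's end: the hard stop. On the core axis line, 60 mm above the table, 95 mm ahead of load_point. x points into the block (the pressing direction), z up. With the long core fully home its end is on this face, its centre 50 mm behind this point.
- plunger (a joint): Sprung steel plunger with round 14 mm nose, sticking out of the middle of the stop face towards the core. 0 = fully out, nose 18 mm in front of the face; grows (m) as it is pressed in, about 0.018 when the core's end meets the face. Pushes back with 5 N at first, rising to 11 N when the core is home, and pushes an unheld core out again.
- long_core: The long core itself, as the solid body; origin at its centre, same axes as its centre point.
- stop_block: The grey stop block as a solid, fixed to the stand; origin at stop_face.
- short_core_center (a point): Centre of the shorter core piece, 38 mm in diameter and 64 mm long, lying on another like chock, axis 45 mm above the table. Stays put.
- clipboard: loose bystander, stays put: aluminium clipboard 230 x 160 mm with spring clip, 16 mm high at the clip; origin at the centre of its underside
- streak_plate: loose bystander, stays put: white porcelain plate 55 x 55 x 7 mm; origin at the centre of its underside
- protractor: loose bystander, stays put: half-round blue protractor, 120 mm long, 4 mm thick; origin at the middle of its straight edge, underside
- rock_pick: loose bystander, stays put: orange-handled rock pick, about 270 mm long, 24 mm high; origin near its middle, underside, x towards the head
- half_core: loose bystander, stays put: split half-round core stub 70 mm long, 38 mm wide, 18 mm high, flat side down; origin at the centre of its underside
- loupe: loose bystander, stays put: folding hand lens about 68 mm long, 12 mm high; origin near its middle, underside
- scriber: loose bystander, stays put: thin steel scriber 130 mm long, 10 mm high; origin near its middle, underside
Things that resemble listed ones, but are neither listed nor needed, are in the scene too. What is shaped like the long_core but orange or yellow is not meant.

How it is judged:
By the outcome, as a careful person would: the job done as asked, in the order asked, and still so for the second after the job is handed in, while the arm keeps its last pose, push and grip.
It also fails if it takes over 42 s, if anything falls off the work surface, if the arm or the gripper's body presses on something with over 40 N, if the wrist force passes 120 N, or if a joint passes its speed limit or range.

## Working session

There is one attempt and no reset: what is moved stays moved. The work goes in short steps, Python scripts to look and compute and a tool call to move; the robot and the scene stay as the last step left them, time stands still between calls to the robot, and variables do not carry over. Pictures are saved under pics/ and viewed, about 8 in all and at most 12, crops included, and the job is handed in when it is done.

Besides the shell and the picture viewer there is one more tool, called after "Request:" by a JSON object that holds its "method" and its "body". send_rows: Moves the arm, as the interface text tells. Its arguments: {"type":"object","properties":{"moves":{"type":"string"},"grip_force":{"type":"number"}},"required":["moves"]}

```bash
mkdir -p pics; ls
python3 - <<'E'
from station import *
import cv2,numpy as np
s=state();print(s)
for n in("scene","side"):
    f=grab_frame(n);cv2.imwrite(f"pics/{n}0.png",f["img"][...,::-1]);print(n,f["camera_matrix"].round(1).tolist(),f["world_from_camera"].round(3).tolist())
    np.savez(f"pics/{n}0.npz",**f)
E
```

```text
pics
{'clock': 0.0, 'joint_pos': array([-8.26685492e-02,  1.24537253e-01,  1.65165449e+00,  1.35426813e-05,
        1.36751513e+00, -8.26249883e-02]), 'joint_vel': array([ 0.00096518,  0.00059845, -0.00042713,  0.00082374,  0.00038942,
       -0.0003386 ]), 'joint_torque': array([ 3.96925461e-04, -4.23608243e+01, -3.65454090e+01,  2.94756808e-05,
        6.89593100e-03,  2.82237529e-06]), 'tool_pos': array([ 6.49417174e-01, -2.18131341e-05,  2.41043730e-01]), 'ee_rot': array([ 7.07122759e-01,  7.07090013e-01, -6.78170172e-04, -8.10929428e-04]), 'contact_force': array([ 0.24907649,  0.49223807, -0.55186467]), 'ft_torque': array([ 0.03612327, -0.00363363, -0.06720347]), 'finger_gap': 0.08534859781954159}
scene [[430.0, 0.0, 280.3], [0.0, 430.0, 208.4], [0.0, 0.0, 1.0]] [[0.113, 0.821, -0.56, 1.182], [0.994, -0.098, 0.057, -0.156], [-0.008, -0.563, -0.826, 0.991], [0.0, 0.0, 0.0, 1.0]]
side [[536.4, 0.0, 280.3], [0.0, 536.4, 213.1], [0.0, 0.0, 1.0]] [[-0.962, -0.123, 0.242, 0.21], [-0.271, 0.506, -0.819, 1.044], [-0.022, -0.854, -0.521, 0.772], [0.0, 0.0, 0.0, 1.0]]
```

View pics/scene0.png

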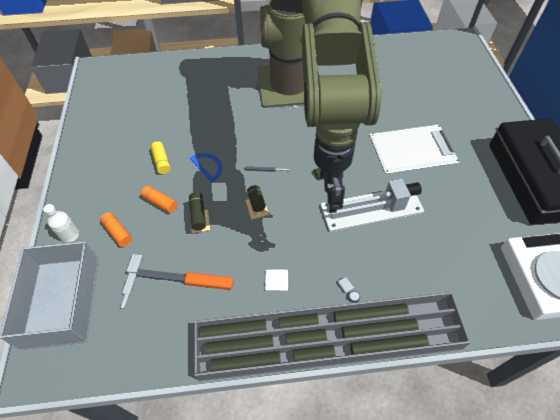

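View pics/side0.png

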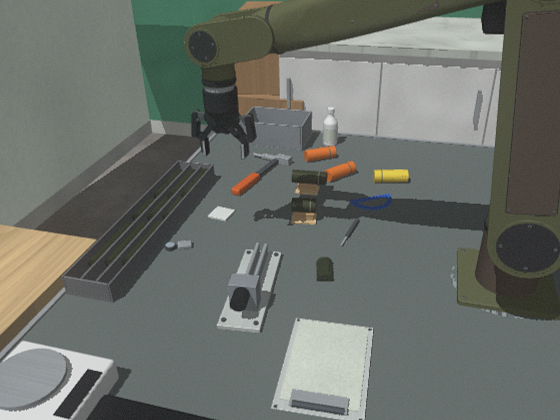

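The scene view shows two dark cores on chocks, at (197,211) and (257,198). The stand is around (375,207), with its block at (400,193). The side view shows the cores at (309,177) and (304,204). The orange and yellow pieces and the tray cores are lookalikes. I'll confirm with one enlarged crop.

Run:
```python
import cv2,numpy as np
a=cv2.imread("pics/scene0.png");b=cv2.imread("pics/side0.png")
z=lambda i,x,y,w,h,k:cv2.resize(i[y:y+h,x:x+w],None,fx=k,fy=k,interpolation=cv2.INTER_CUBIC)
A=z(a,170,170,110,75,3.6);B=z(b,270,160,75,75,3.6);C=z(a,310,165,125,75,3.2);D=z(b,210,230,85,105,3.2)
H=600;o=np.zeros((H,800,3),np.uint8)
for i,(x,y) in zip((A,B,C,D),((0,0),(410,0),(0,280),(410,280))):
    h,w=i.shape[:2];h=min(h,H-y);w=min(w,800-x);o[y:y+h,x:x+w]=i[:h,:w]
cv2.imwrite("pics/c1.png",o)
```

```text
(no output)
```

View pics/c1.png

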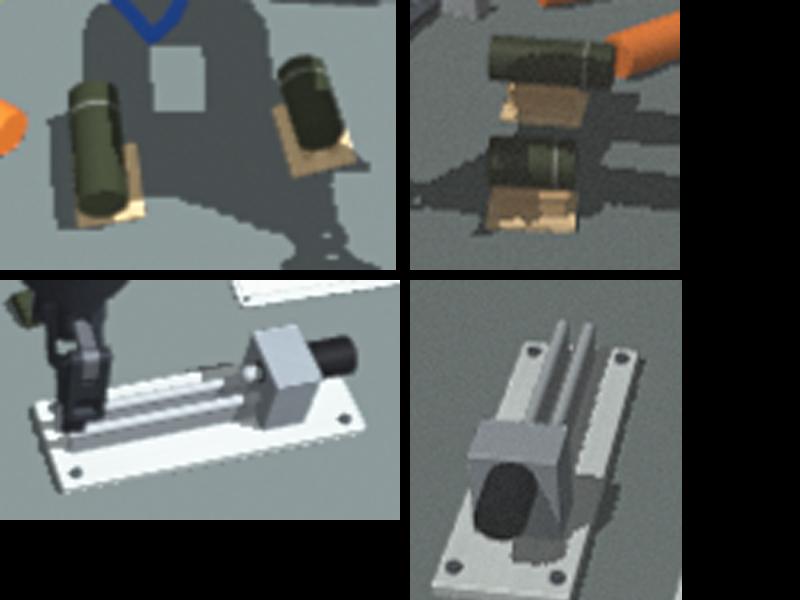

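The long core is the one at scene (197,212): clearly longer, and dark on its own chock. The one at (257,198) is the short core. Next I'll triangulate the long core and the stand's plate and block.

```bash
cat > h.py <<'E'
import numpy as np,cv2
def ray(f,p):
    K,T=f["camera_matrix"],f["world_from_camera"]
    return T[:3,3],T[:3,:3]@np.linalg.solve(K,[p[0],p[1],1.])
def plane(f,p,z):
    o,d=ray(f,p);return o+d*(z-o[2])/d[2]
def tri(*fp):
    A=np.zeros((3,3));b=np.zeros(3)
    for f,p in fp:
        o,d=ray(f,p);d=d/np.linalg.norm(d);M=np.eye(3)-np.outer(d,d);A+=M;b+=M@o
    x=np.linalg.solve(A,b);return x,[round(1e3*np.linalg.norm(np.cross(x-ray(f,p)[0],ray(f,p)[1]/np.linalg.norm(ray(f,p)[1]))),1) for f,p in fp]
E
python3 - <<'E'
from h import *
np.set_printoptions(precision=4,suppress=True)
S=dict(np.load("pics/scene0.npz"));D=dict(np.load("pics/side0.npz"))
print("core",tri((S,(197,211.7)),(D,(309.4,177.2))))
print("short",tri((S,(170+311/3.6,170+103/3.6)),(D,(270+122/3.6,160+162/3.6))))
s=lambda x,y:(310+x/3.2,165+(y-280)/3.2)
d=lambda x,y:(210+(x-410)/3.2,230+(y-280)/3.2)
c=lambda x,y:(170+x/3.6,170+y/3.6)
print("axis scene far/near top silhouette", plane(S,c(93,104),.06),plane(S,c(103,195),.06))
print("side ends",plane(D,(270+79/3.6,160+60/3.6),.045),plane(D,(270+205/3.6,160+64/3.6),.045))
print("holes S",[plane(S,s(*p),.012) for p in((75,472),(345,419))])
print("holes D",[plane(D,d(*p),.012) for p in((534,352),(621,358),(453,567),(557,578))])
print("hole tri",tri((S,s(75,472)),(D,d(534,352))),tri((S,s(345,419)),(D,d(453,567))))
print("block top S",[plane(S,s(*p),.078) for p in((247,333),(290,325),(319,383),(276,393))])
E
```

```text
core (array([ 0.5219, -0.313 ,  0.0434]), [np.float64(2.1), np.float64(2.1)])
short (array([ 0.4994, -0.1524,  0.0447]), [np.float64(1.8), np.float64(1.8)])
axis scene far/near top silhouette [ 0.494 -0.312  0.06 ] [ 0.5749 -0.3051  0.06  ]
side ends [ 0.5706 -0.3047  0.045 ] [ 0.4698 -0.3213  0.045 ]
holes S [array([0.589 , 0.0467, 0.012 ]), array([0.5635, 0.2862, 0.012 ])]
holes D [array([0.5885, 0.0442, 0.012 ]), array([0.522 , 0.0357, 0.012 ]), array([0.5634, 0.2824, 0.012 ]), array([0.4953, 0.2754, 0.012 ])]
hole tri (array([0.5886, 0.0461, 0.0128]), [np.float64(0.9), np.float64(0.9)]) (array([0.5635, 0.2849, 0.0136]), [np.float64(1.2), np.float64(1.2)])
block top S [array([0.5109, 0.2006, 0.078 ]), array([0.5069, 0.2385, 0.078 ]), array([0.5682, 0.2458, 0.078 ]), array([0.5738, 0.2085, 0.078 ])]
```

Heights agree with the text: core about 43–45 mm, plate top about 13 mm. The long core is near (0.521,-0.313) with its axis about 8° from x. The stand's axis runs at about 96° yaw, with the stop face near (0.542,0.2045). I'll go above the core.

Request:
{"method": "send_rows", "body": {"moves": "1 -20 -8 0 6; 1 -55 -22 0 15; 1 -95 -39 0 25; 1 -140 -57 0 35; 1 -185 -76 0 45; 1 -225 -92 0 55; 1 -260 -106 0 65; 1 -290 -119 5 74; 1 -305 -125 10 80; 1 -313 -128 15 81; 1 -313 -128 20 81; 1 -313 -128 20 81"}}

```text
clock: 1.6
tool_pos: [0.5214, -0.3122, 0.2205]
ee_rot: [0.997, 0.079, -0.001, -0.001]
contact_force: [0.0, -0.0, 0.0]
finger_gap: 0.0853
```

Run:
```python
from station import *
import cv2,numpy as np
s=state();print(s["clock"],s["tool_pos"],s["ee_rot"])
f=grab_frame("wrist");cv2.imwrite("pics/w1.png",f["img"][...,::-1]);np.savez("pics/w1.npz",**f)
print(f["camera_matrix"].round(1).tolist(),f["world_from_camera"].round(3).tolist())
```

```text
1.6 [ 0.52139823 -0.31215031  0.22050359] [ 9.96855536e-01  7.92244814e-02 -1.42050663e-03 -7.09872380e-04]
[[360.5, 0.0, 278.2], [0.0, 360.5, 210.9], [0.0, 0.0, 1.0]] [[0.158, -0.932, -0.326, 0.606], [-0.987, -0.15, -0.049, -0.299], [-0.003, 0.329, -0.944, 0.352], [0.0, 0.0, 0.0, 1.0]]
```

View pics/w1.png

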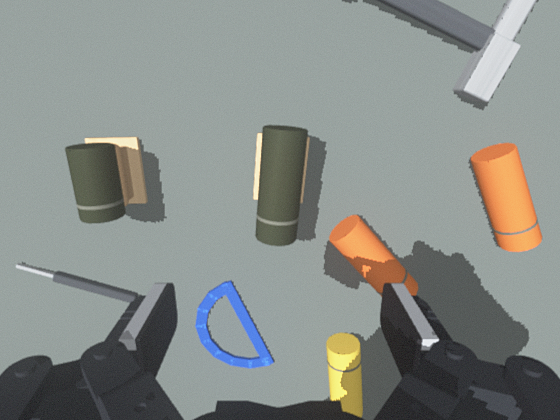

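Close up, the long core is at columns 257–307, rows 126–244. The short core (95,180) is well clear. An orange piece begins at (350,215) on the -y side, so I'll check finger clearance to it.

Run:
```python
from h import *
np.set_printoptions(precision=4,suppress=True)
W=dict(np.load("pics/w1.npz"));im=W["img"]
roi=im[100:260,225:325].astype(int)
# dark and greenish core
m=((roi.max(2)<75)&(roi[...,1]-roi[...,2]>8)).astype(np.uint8)
m=cv2.morphologyEx(m,cv2.MORPH_CLOSE,np.ones((7,7),np.uint8))
c=max(cv2.findContours(m,0,2)[0],key=cv2.contourArea);print(cv2.boundingRect(c),cv2.contourArea(c))
for r in (45,60,75,90,105,120): 
    x=np.where(m[r])[0]; l,h=x.min()+225,x.max()+225; p=plane(W,((l+h)/2,r+100),.045); print(r+100,l,h,p)
ys=np.where(m.any(1))[0]+100;print(ys.min(),ys.max())
print("ends: +x top edge",plane(W,(285,ys.min()),.064-.038),"as bottom z? ; as top",plane(W,(285,135),.064)," -x end",plane(W,(277,ys.max()),.045),plane(W,(277,ys.max()-4),.06))
print("orange",[plane(W,p,.019) for p in((331,232),(352,216))])
```

```text
(42, 26, 40, 118) 527.0
145 301 304 [ 0.5623 -0.3255  0.045 ]
160 299 303 [ 0.5495 -0.3265  0.045 ]
175 296 301 [ 0.5362 -0.3267  0.045 ]
190 294 300 [ 0.5226 -0.3278  0.045 ]
205 291 298 [ 0.5085 -0.328   0.045 ]
220 292 296 [ 0.4943 -0.3301  0.045 ]
126 243
ends: +x top edge [ 0.5736 -0.3089  0.026 ] as bottom z? ; as top [ 0.5706 -0.3088  0.064 ]  -x end [ 0.4693 -0.3184  0.045 ] [ 0.4798 -0.3168  0.06  ]
orange [array([ 0.4781, -0.3714,  0.019 ]), array([ 0.498 , -0.3882,  0.019 ])]
```

Run:
```python
from h import *
np.set_printoptions(precision=4,suppress=True)
W=dict(np.load("pics/w1.npz"));im=W["img"].astype(int)
for r in(135,150,190,225): print(r,[tuple(im[r,c]) for c in(250,260,270,280,290,300,304,308,312)])
m=(im.max(2)<62)&(im[...,1]>im[...,2]+3)
P=[]
for r in range(140,232,6):
    x=np.where(m[r,230:330])[0]+230
    x=x[(x>=np.median(x)-30)&(x<=np.median(x)+30)]
    p=plane(W,((x.min()+x.max())/2,r),.045);P.append(p);print(r,x.min(),x.max(),p)
P=np.array(P);k=np.polyfit(P[:,0],P[:,1],1);print("yaw",np.degrees(np.arctan(k[0])),"y at .5205",np.polyval(k,.5205))
```

```text
135 [(np.int64(153), np.int64(163), np.int64(159)), (np.int64(250), np.int64(241), np.int64(205)), (np.int64(96), np.int64(101), np.int64(83)), (np.int64(103), np.int64(108), np.int64(90)), (np.int64(92), np.int64(98), np.int64(81)), (np.int64(78), np.int64(82), np.int64(69)), (np.int64(65), np.int64(68), np.int64(62)), (np.int64(104), np.int64(110), np.int64(106)), (np.int64(152), np.int64(161), np.int64(158))]
150 [(np.int64(153), np.int64(160), np.int64(155)), (np.int64(255), np.int64(237), np.int64(188)), (np.int64(98), np.int64(102), np.int64(85)), (np.int64(103), np.int64(108), np.int64(90)), (np.int64(94), np.int64(95), np.int64(82)), (np.int64(80), np.int64(80), np.int64(71)), (np.int64(64), np.int64(66), np.int64(58)), (np.int64(126), np.int64(118), np.int64(101)), (np.int64(90), np.int64(93), np.int64(93))]
190 [(np.int64(153), np.int64(163), np.int64(161)), (np.int64(83), np.int64(87), np.int64(73)), (np.int64(98), np.int64(101), np.int64(85)), (np.int64(95), np.int64(98), np.int64(79)), (np.int64(84), np.int64(86), np.int64(71)), (np.int64(65), np.int64(67), np.int64(57)), (np.int64(96), np.int64(95), np.int64(88)), (np.int64(92), np.int64(95), np.int64(94)), (np.int64(88), np.int64(90), np.int64(88))]
225 [(np.int64(153), np.int64(162), np.int64(158)), (np.int64(94), np.int64(99), np.int64(84)), (np.int64(93), np.int64(98), np.int64(81)), (np.int64(129), np.int64(133), np.int64(118)), (np.int64(85), np.int64(84), np.int64(74)), (np.int64(98), np.int64(99), np.int64(97)), (np.int64(93), np.int64(94), np.int64(94)), (np.int64(88), np.int64(91), np.int64(90)), (np.int64(92), np.int64(97), np.int64(91))]
  return _methods._mean(a, axis=axis, dtype=dtype,
  ret = ret.dtype.type(ret / rcount)
Traceback (most recent call last):
ValueError: zero-size array to reduction operation minimum which has no identity
```

Run:
```python
from h import *
np.set_printoptions(precision=4,suppress=True)
W=dict(np.load("pics/w1.npz"));im=cv2.medianBlur(W["img"],3).astype(int)
m=((im.max(2)<145)&(im[...,1]-im[...,2]>5)).astype(np.uint8)
m=cv2.morphologyEx(m,cv2.MORPH_OPEN,np.ones((5,5),np.uint8));P=[]
n,l,st,ce=cv2.connectedComponentsWithStats(m);k=l[185,278];print(st[k],ce[k])
for r in range(142,226,8):
    x=np.where(l[r]==k)[0];p=plane(W,((x.min()+x.max())/2,r),.045);P.append(p);print(r,x.min(),x.max(),p)
P=np.array(P);q=np.polyfit(P[:,0],P[:,1],1);print("yaw",np.degrees(np.arctan(q[0])),"y at .521",np.polyval(q,.521))
```

```text
[ 256  125   54  121 4998] [280.3233 182.8747]
142 262 306 [ 0.5623 -0.3096  0.045 ]
150 261 305 [ 0.5555 -0.3099  0.045 ]
158 261 305 [ 0.5487 -0.311   0.045 ]
166 260 304 [ 0.5417 -0.3113  0.045 ]
174 260 303 [ 0.5347 -0.312   0.045 ]
182 259 302 [ 0.5275 -0.3123  0.045 ]
190 259 301 [ 0.5202 -0.313   0.045 ]
198 258 300 [ 0.5128 -0.3133  0.045 ]
206 257 298 [ 0.5052 -0.3132  0.045 ]
214 257 298 [ 0.4976 -0.3144  0.045 ]
222 256 296 [ 0.4898 -0.3142  0.045 ]
yaw 3.753316933045024 y at .521 -0.3125737506698892
```

Axis yaw estimates run from 4° to 9°; I'll use about 5.5°. The centre is near (0.523,-0.3125) and the orange piece is clear of the fingers. Descending to a TCP height of about 36 mm.

Request:
{"method": "send_rows", "body": {"moves": "1 2 0 30 2; 1 2 0 75 3.5; 1 2 0 115 3.5; 1 2 0 145 3.5; 1 2 0 165 3.5; 1 2 0 178 3.5; 1 2 0 184 3.5; 1 2 0 184 3.5; 0.6 2 0 184 3.5; 0.5 2 0 184 3.5; 0.4 2 0 184 3.5; 0.2 2 0 184 3.5; 0 2 0 184 3.5; 0 2 0 184 3.5; 0 2 0 184 3.5; 0 2 0 184 3.5", "grip_force": 60}}

```text
clock: 3.65
tool_pos: [0.5239, -0.3128, 0.0381]
ee_rot: [0.999, 0.049, -0.0, 0.001]
contact_force: [-0.4, -4.5, 5.3]
finger_gap: 0.0362
```

Request:
{"method": "send_rows", "body": {"moves": "0 0 0 -3 0; 0 0 0 -10 0; 0 0 0 -25 0; 0 0 0 -45 0; 0 0 0 -70 0; 0 0 0 -95 0; 0 0 0 -115 0; 0 0 0 -120 0; 0 0 0 -120 0"}}

```text
clock: 4.78
tool_pos: [0.5239, -0.3126, 0.1583]
ee_rot: [0.999, 0.049, -0.0, 0.001]
contact_force: [0.0, -0.6, -3.6]
finger_gap: 0.0366
```

Run:
```python
from station import *
import cv2,numpy as np
s=state();print(s)
f=grab_frame("wrist");np.savez("pics/w2.npz",**f)
g=grab_frame("side");np.savez("pics/s2.npz",**g)
o=np.hstack([cv2.resize(f["img"],(440,330)),cv2.resize(g["img"][100:250,240:400],(352,330))])
cv2.imwrite("pics/w2.png",o[...,::-1])
```

```text
{'clock': 4.775, 'joint_pos': array([-6.25280565e-01,  1.02715731e-01,  1.81880168e+00, -1.61869736e-03,
        1.21957774e+00,  8.48488709e-01]), 'joint_vel': array([ 0.00051165,  0.01935334,  0.02060196,  0.00024754, -0.00316337,
       -0.00119265]), 'joint_torque': array([ 1.87557953e-02, -4.25527775e+01, -3.74258566e+01, -5.25591429e-03,
        2.07068566e-03, -1.67125637e-05]), 'tool_pos': array([ 0.52388389, -0.3125858 ,  0.15825112]), 'ee_rot': array([ 9.98809597e-01,  4.87724150e-02, -2.79821236e-04,  7.49129242e-04]), 'contact_force': array([ 0.04177848, -0.62931242, -3.60076772]), 'ft_torque': array([-0.00617837,  0.01065594, -0.05165433]), 'finger_gap': 0.03657957340250123}
```

View pics/w2.png

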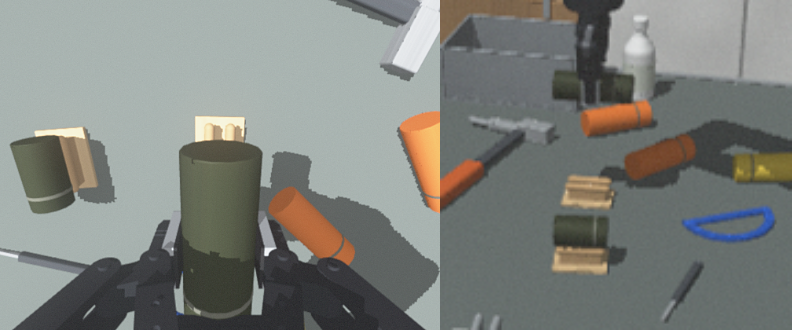

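The core is held level (weight about 3.6 N), and the chock and short core are undisturbed. Next I'll measure the front end face in the tool frame from the wrist picture.

Run:
```python
from h import *
from scipy.spatial.transform import Rotation as R
np.set_printoptions(precision=4,suppress=True)
W=dict(np.load("pics/w2.npz"));im=cv2.medianBlur(W["img"],3).astype(int)
for r in range(184,216,4):
    row=im[r,200:360];x=np.where((row.max(1)<130)&(row[:,1]-row[:,2]>6))[0]+200;print(r,x.min(),x.max())
p0=np.array([.52388,-.31259,.15825]);Rm=R.from_quat([.99881,.04877,-.00028,.00075]).as_matrix()
T=W["world_from_camera"];print("cam in tool",Rm.T@(T[:3,3]-p0))
print("col 281",[tuple(im[r,281]) for r in range(172,214,3)])
for row in(180,193,206):
  for z in(.147,.166,.185): print(row,z,Rm.T@(plane(W,(281.3,row),z)-p0))
```

```text
184 237 321
188 231 329
192 228 332
196 228 333
200 228 332
204 228 332
208 228 332
212 228 332
cam in tool [ 0.0858 -0.0003 -0.1314]
col 281 [(np.int64(188), np.int64(160), np.int64(127)), (np.int64(186), np.int64(163), np.int64(130)), (np.int64(113), np.int64(103), np.int64(84)), (np.int64(90), np.int64(86), np.int64(69)), (np.int64(91), np.int64(85), np.int64(73)), (np.int64(88), np.int64(83), np.int64(68)), (np.int64(86), np.int64(82), np.int64(67)), (np.int64(85), np.int64(82), np.int64(68)), (np.int64(86), np.int64(81), np.int64(67)), (np.int64(82), np.int64(79), np.int64(66)), (np.int64(82), np.int64(78), np.int64(65)), (np.int64(83), np.int64(81), np.int64(65)), (np.int64(108), np.int64(110), np.int64(90)), (np.int64(102), np.int64(107), np.int64(84))]
180 0.147 [0.0497 0.0008 0.0112]
180 0.166 [ 0.0545  0.0006 -0.0078]
180 0.185 [ 0.0593  0.0005 -0.0268]
193 0.147 [0.0442 0.0008 0.0112]
193 0.166 [ 0.0498  0.0006 -0.0078]
193 0.185 [ 0.0553  0.0005 -0.0268]
206 0.147 [0.0386 0.0008 0.0112]
206 0.166 [ 0.0449  0.0006 -0.0078]
206 0.185 [ 0.0512  0.0005 -0.0268]
```

The front face is at tool x = +50.5 mm and the axis is 8 mm behind the TCP, and both rims agree. Now carrying it above a point 25 mm behind the load point, aligned to the cradle yaw.

Request:
{"method": "send_rows", "body": {"moves": "0 3 -15 0 -5; 0 8 -45 0 -14; 0 14 -85 0 -23; 0 20 -125 0 -32; 0 28 -170 0 -41; 0 35 -215 0 -50; 0 42 -260 0 -59; 0 49 -300 0 -68; 0 54 -335 0 -76; 0 58 -362 0 -83; 0 62 -380 0 -88; 0 64 -390 0 -90; 0 64 -393 0 -90.5; 0 64 -393 0 -90.5; 0 64 -393 0 -90.5"}}

```text
clock: 6.75
tool_pos: [0.5487, 0.0846, 0.1566]
ee_rot: [0.669, 0.743, -0.001, -0.001]
contact_force: [-0.5, -1.1, -2.9]
finger_gap: 0.0368
```

Run:
```python
from station import *
import cv2,numpy as np
s=state();print(s)
f=grab_frame("wrist");np.savez("pics/w3.npz",tp=s["tool_pos"],q=s["ee_rot"],**f)
g=grab_frame("scene");np.savez("pics/sc3.npz",**g)
cv2.imwrite("pics/w3.png",f["img"][...,::-1])
```

```text
{'clock': 6.75, 'joint_pos': array([ 5.63040121e-02, -1.36315852e-02,  1.94226798e+00, -1.13285428e-04,
        1.21557534e+00, -4.87504132e-02]), 'joint_vel': array([-0.00042605, -0.00186745,  0.00027326, -0.00033975,  0.00040772,
       -0.00251753]), 'joint_torque': array([ 1.51679660e-01, -3.57433641e+01, -3.64267266e+01,  4.79555310e-03,
        1.26785506e-02,  1.71046202e-03]), 'tool_pos': array([0.54866301, 0.08458155, 0.15660522]), 'ee_rot': array([ 0.66899097,  0.74326937, -0.00096687, -0.0008848 ]), 'contact_force': array([-0.53030221, -1.09466689, -2.90029564]), 'ft_torque': array([-0.06753395,  0.00388373, -0.05772478]), 'finger_gap': 0.03676562482705009}
```

View pics/w3.png

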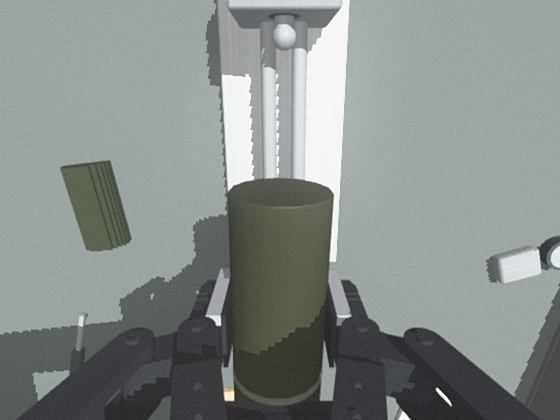

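The wrist view shows the core over the cradle. The nose is at (285,36), the bars at columns 268/300 near row 60 and about 268/298 near row 170, and the block's front edge near the top at columns 230–341.

Run:
```python
from h import *
from scipy.spatial.transform import Rotation as R
np.set_printoptions(precision=4,suppress=True)
W=dict(np.load("pics/w3.npz"));S=dict(np.load("pics/sc3.npz"));S0=dict(np.load("pics/scene0.npz"))
Rm=R.from_quat(W["q"]).as_matrix();t=lambda p:Rm.T@(p-W["tp"])
print("yaw",np.degrees(np.arctan2(Rm[1,0],Rm[0,0])),"cam",t(W["world_from_camera"][:3,3]))
g=cv2.cvtColor(W["img"],cv2.COLOR_RGB2GRAY).astype(int)
for r in(60,90,120,150,170):
    print(r,g[r,258:312].tolist())
print("col block",g[0:60,250].tolist())
print("row nose",g[36,268:304].tolist(),"col nose",g[15:55,285].tolist())
nose=(310+250/3.2,165+(372-280)/3.2)
x,e=tri((W,(285,36)),(S0,nose));print("nose",x,e,t(x))
for p,z in(((285,36),.06),((284,60),.038),((283.2,170),.038),((236,24),.078),((335,24),.078)): print(p,plane(W,p,z),t(plane(W,p,z)))
```

```text
yaw 96.02143900708884 cam [ 0.0848  0.0012 -0.1315]
60 [167, 164, 149, 130, 124, 130, 132, 131, 139, 137, 138, 135, 134, 129, 132, 129, 119, 133, 151, 167, 168, 164, 161, 164, 163, 165, 166, 167, 166, 164, 169, 169, 169, 159, 132, 156, 179, 195, 211, 219, 224, 228, 227, 226, 225, 224, 220, 211, 212, 240, 248, 246, 246, 246]
90 [163, 169, 155, 136, 156, 179, 203, 216, 221, 225, 227, 227, 224, 223, 222, 216, 209, 207, 227, 225, 171, 163, 170, 166, 168, 171, 170, 165, 167, 168, 169, 172, 169, 150, 139, 167, 184, 201, 216, 221, 223, 227, 225, 226, 227, 223, 216, 207, 229, 249, 247, 246, 246, 246]
120 [161, 162, 167, 158, 138, 168, 189, 207, 217, 222, 224, 225, 224, 223, 222, 217, 213, 206, 196, 175, 172, 165, 164, 165, 167, 174, 170, 169, 164, 164, 167, 170, 165, 147, 147, 166, 192, 206, 219, 223, 226, 226, 225, 224, 223, 221, 211, 213, 242, 248, 246, 246, 246, 246]
150 [159, 160, 164, 157, 139, 154, 176, 194, 214, 218, 221, 221, 225, 225, 223, 220, 212, 201, 223, 249, 174, 158, 161, 164, 165, 164, 161, 164, 162, 164, 164, 165, 161, 141, 149, 174, 190, 205, 217, 222, 227, 224, 225, 225, 
[... 703 characters left out ...]
15, 217, 221, 227, 226, 223, 223, 224, 224, 220, 217, 219, 216, 210, 202, 181, 149, 135, 140, 143, 144, 137, 133, 134] col nose [119, 139, 137, 137, 134, 134, 135, 128, 136, 210, 233, 229, 226, 226, 227, 231, 234, 237, 237, 235, 230, 223, 219, 216, 210, 201, 190, 192, 179, 172, 164, 151, 132, 127, 114, 135, 158, 165, 164, 165]
nose [0.5421 0.1967 0.0659] [np.float64(0.8), np.float64(0.8)] [0.1122 0.0055 0.0906]
(285, 36) [0.5419 0.1967 0.06  ] [0.1122 0.0052 0.0966]
(284, 60) [0.5428 0.1854 0.038 ] [0.1009 0.0051 0.1186]
(283.2, 170) [0.5502 0.114  0.038 ] [0.0291 0.0049 0.1186]
(236, 24) [0.5157 0.1975 0.078 ] [ 0.1157 -0.0207  0.0787]
(335, 24) [0.5672 0.2029 0.078 ] [0.1157 0.031  0.0785]
```

Cradle centreline is tool y ≈ +5.0 mm against the core's +0.6. The stop face is near tool x ≈ 122 mm and the nose tip near 104.5. That gives shifts of +27 in x, +4.4 in y and about 104 down. I'll stop 6 mm short of that first.

Request:
{"method": "send_rows", "body": {"moves": "0 10 2 0 0; 0 20 4 5 0; 0 26 4.4 20 0; 0 27 4.4 40 0; 0 27 4.4 60 0; 0 27 4.4 78 0; 0 27 4.4 90 0; 0 27 4.4 96 0; 0 27 4.4 98 0; 0 27 4.4 98 0; 0 27 4.4 98 0"}}

```text
clock: 8.22
tool_pos: [0.5506, 0.112, 0.0595]
ee_rot: [0.669, 0.743, -0.0, -0.0]
contact_force: [0.3, 0.1, -3.9]
finger_gap: 0.0365
```

Run:
```python
from station import *
import cv2,numpy as np
s=state();print(s["tool_pos"],s["contact_force"],s["ft_torque"])
f=grab_frame("wrist");g=grab_frame("side");np.savez("pics/w4.npz",tp=s["tool_pos"],q=s["ee_rot"],**f)
o=np.hstack([cv2.resize(f["img"],(440,330)),cv2.resize(g["img"][200:340,190:340],(354,330))])
cv2.imwrite("pics/w4.png",o[...,::-1])
```

```text
[0.5505875  0.1120205  0.05947199] [ 0.30262611  0.13752651 -3.94357552] [ 0.03265318 -0.02511036 -0.00886428]
```

View pics/w4.png

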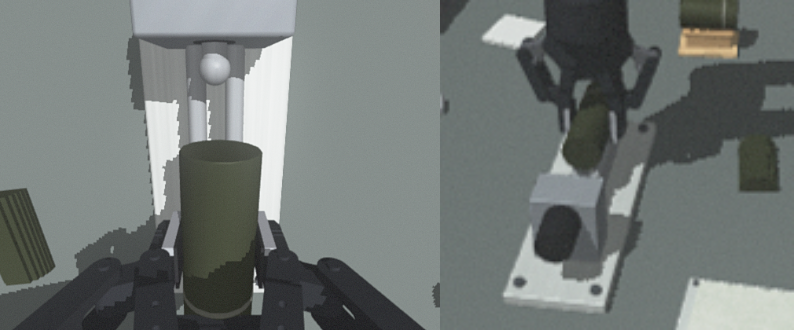

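The core hangs just above the bars. The nose at (274,88) is slightly left of the core centre at column 281, so I'll check the lateral offset.

Run:
```python
from h import *
from scipy.spatial.transform import Rotation as R
np.set_printoptions(precision=4,suppress=True)
W=dict(np.load("pics/w4.npz"));Rm=R.from_quat(W["q"]).as_matrix();t=lambda p:Rm.T@(p-W["tp"])
print("yaw",np.degrees(np.arctan2(Rm[1,0],Rm[0,0])),t(W["world_from_camera"][:3,3]))
im=cv2.medianBlur(W["img"],3).astype(int);g=im.sum(2)//3
for r in(110,140,165): print(r,g[r,228:320].tolist())
print("nose row",g[88,250:300].tolist());print("nose col",g[60:120,274].tolist());print("edge",g[35:65,200].tolist())
for r in(188,194,200,210):
    x=np.where((im[r,200:360].max(1)<130)&(im[r,200:360,1]-im[r,200:360,2]>6))[0]+200;print(r,x.min(),x.max(),t(plane(W,((x.min()+x.max())/2,r),W["tp"][2]+.008)))
for p,z in(((273.7,88),.06),((183,48),.078),((368,48),.078)):print(p,t(plane(W,p,z)))
```

```text
yaw 96.0305088491249 [ 0.0848  0.0012 -0.1315]
110 [136, 136, 136, 135, 135, 135, 133, 133, 132, 122, 122, 131, 131, 110, 110, 111, 111, 111, 113, 113, 113, 112, 111, 109, 109, 109, 110, 109, 108, 106, 106, 103, 102, 102, 113, 137, 138, 138, 137, 138, 137, 136, 135, 133, 133, 133, 136, 139, 138, 137, 137, 137, 137, 137, 138, 141, 141, 138, 124, 120, 120, 136, 146, 157, 166, 177, 183, 187, 193, 196, 198, 199, 199, 198, 198, 198, 199, 196, 192, 189, 181, 181, 186, 233, 235, 236, 236, 236, 238, 238, 239, 240]
140 [139, 137, 137, 137, 137, 138, 136, 136, 136, 135, 128, 128, 128, 141, 156, 168, 175, 184, 187, 194, 195, 195, 195, 196, 196, 197, 197, 195, 192, 188, 181, 176, 167, 165, 165, 214, 219, 193, 142, 139, 140, 138, 137, 137, 137, 139, 139, 139, 139, 139, 138, 137, 137, 138, 139, 141, 141, 140, 124, 123, 124, 140, 149, 158, 170, 178, 185, 190, 193, 197, 198, 198, 198, 198, 199, 200, 197, 194, 191, 181, 178, 178, 221, 236, 236, 236, 236, 237, 238, 238, 238, 238]
165 [138, 138, 138, 137, 137, 137, 137, 136, 135, 135, 134, 131, 129, 130, 142, 157, 167, 179, 181, 191, 193, 195, 196, 195
[... 619 characters left out ...]
1, 111, 112, 111, 112, 112, 114, 173, 200, 200, 199, 198, 198, 198, 199, 200, 203, 207, 213, 216, 217, 219, 219, 219, 214, 208, 203, 195, 193, 191, 188, 184, 180, 174, 172, 169, 164, 160, 156, 151, 145, 140, 135, 127, 120, 108, 104, 104, 129, 136, 141, 141, 139, 138, 139, 139, 139, 139, 139]
edge [178, 179, 178, 178, 178, 176, 169, 155, 144, 134, 119, 105, 99, 87, 86, 86, 87, 87, 86, 85, 85, 85, 106, 129, 134, 136, 135, 134, 133, 133]
188 232 327 [ 0.0508  0.0018 -0.008 ]
194 229 332 [ 0.0486  0.0021 -0.008 ]
200 239 332 [ 0.0463  0.0039 -0.008 ]
210 234 331 [ 0.0426  0.0029 -0.008 ]
(273.7, 88) [ 0.0843 -0.0002 -0.0005]
(183, 48) [ 0.0953 -0.026  -0.0185]
(368, 48) [ 0.0953  0.027  -0.0185]
```

The core is about 2 mm off in +y (the camera calibration shifted between frames), so I'll shift -2. Stop face is about 46 mm ahead of the core's front end. Lowering gently.

Request:
{"method": "send_rows", "body": {"moves": "0 0 -1 0 0; 0 0 -2 1 0; 0 0 -2 3 0; 0 0 -2 4.5 0; 0 0 -2 6 0; 0 0 -2 6.5 0; 0 0 -2 7 0; 0 0 -2 7 0; 0 0 -2 7 0"}}

```text
clock: 9.45
tool_pos: [0.5488, 0.1119, 0.0534]
ee_rot: [0.669, 0.743, -0.0, -0.0]
contact_force: [-3.7, 0.6, 4.7]
finger_gap: 0.0364
```

Bars have contact (z force up 8.6 N), with a -x push meaning the core is slightly too far +x. Easing across by about 1 mm.

Request:
{"method": "send_rows", "body": {"moves": "0 0 -0.5 0 0; 0 0 -1 0 0; 0 0 -1.2 0 0; 0 0 -1.2 0.5 0; 0 0 -1.2 0.5 0; 0 0 -1.2 0.5 0"}}

```text
clock: 10.2
tool_pos: [0.5483, 0.1118, 0.0535]
ee_rot: [0.669, 0.743, 0.0, 0.0]
contact_force: [1.8, 0.8, 3.2]
finger_gap: 0.0368
```

Seated and centred. Now sliding 24 mm towards the plunger.

Request:
{"method": "send_rows", "body": {"moves": "0 2 0 0 0; 0 5 0 0 0; 0 9 0 0 0; 0 13 0 0 0; 0 17 0 0 0; 0 20 0 0 0; 0 23 0 0 0; 0 24 0 0 0; 0 24 0 0 0"}}

```text
clock: 11.32
tool_pos: [0.5457, 0.1359, 0.0535]
ee_rot: [0.669, 0.743, 0.0, 0.0]
contact_force: [1.5, -1.5, 1.3]
finger_gap: 0.0366
```

Request:
{"method": "send_rows", "body": {"moves": "0 1.5 0 0 0; 0 3 0 0 0; 0 4.5 0 0 0; 0 6 0 0 0; 0 7.5 0 0 0; 0 9 0 0 0; 0 10.5 0 0 0; 0 12 0 0 0; 0 13 0 0 0; 0 13 0 0 0"}}

```text
clock: 12.58
tool_pos: [0.5445, 0.1471, 0.0534]
ee_rot: [0.669, 0.744, -0.001, 0.001]
contact_force: [1.6, -9.6, 2.7]
finger_gap: 0.0362
```

Plunger engaged. Continuing slowly with a firmer grip.

Request:
{"method": "send_rows", "body": {"moves": "0 1 0 0 0; 0 2 0 0 0; 0 3 0 0 0; 0 4 0 0 0; 0 5 0 0 0; 0 6 0 0 0; 0 7 0 0 0; 0 8 0 0 0; 0 9 0 0 0; 0 9 0 0 0; 0 9 0 0 0", "grip_force": 90}}

```text
clock: 13.95
tool_pos: [0.5439, 0.1532, 0.0536]
ee_rot: [0.668, 0.744, -0.003, 0.003]
contact_force: [2.5, -14.2, 4.4]
finger_gap: 0.0353
```

Request:
{"method": "send_rows", "body": {"moves": "0 3 0 0 0; 0 4 0 0 0; 0 4.5 0 0 0; 0 5 0 0 0; 0 5.5 0 0 0; 0 6 0 0 0; 0 6.5 0 0 0; 0 7 0 0 0; 0 7 0 0 0; 0 7 0 0 0"}}

```text
clock: 15.2
tool_pos: [0.5435, 0.1568, 0.0535]
ee_rot: [0.668, 0.744, -0.006, 0.005]
contact_force: [2.7, -16.3, 3.3]
finger_gap: 0.0354
```

Run:
```python
from station import *
import cv2,numpy as np
s=state();print(s["tool_pos"],s["ee_rot"],s["contact_force"],s["ft_torque"])
f=grab_frame("wrist");g=grab_frame("scene");np.savez("pics/w5.npz",tp=s["tool_pos"],q=s["ee_rot"],**f)
o=np.hstack([cv2.resize(f["img"][60:300,160:400],(400,400)),cv2.resize(g["img"][160:240,320:440],(400,267))[:400] if 0 else np.vstack([cv2.resize(g["img"][160:240,320:440],(400,267)),np.zeros((133,400,3),np.uint8)])])
cv2.imwrite("pics/w5.png",o[...,::-1])
```

```text
[0.54345104 0.15675848 0.05353877] [ 0.66795476  0.74416237 -0.00554406  0.00529843] [  2.6861143  -16.32417226   3.29866701] [-2.51846705 -0.32525434  0.07958264]
```

View pics/w5.png

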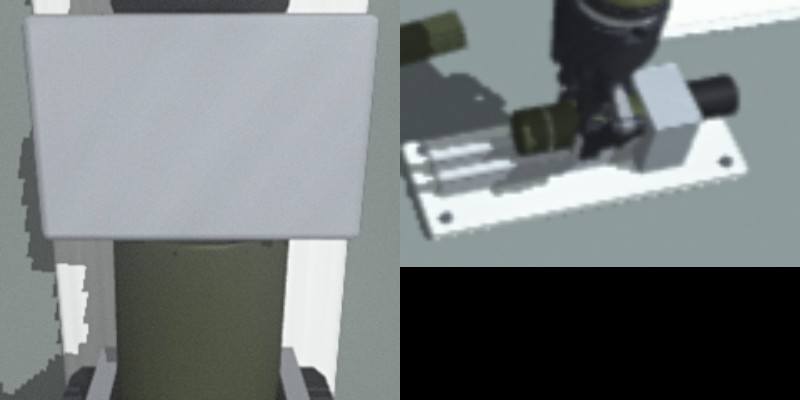

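The core's front end is at or almost at the block. Continuing until the force rises sharply.

Request:
{"method": "send_rows", "body": {"moves": "0 3.5 0 0 0; 0 4 0 0 0; 0 4.5 0 0 0; 0 5 0 0 0; 0 5.5 0 0 0; 0 5.5 0 0 0; 0 5.5 0 0 0"}}

```text
clock: 16.18
tool_pos: [0.5435, 0.1568, 0.0535]
ee_rot: [0.667, 0.745, -0.009, 0.009]
contact_force: [3.3, -23.3, 4.1]
finger_gap: 0.0359
```

Run:
```python
from station import *
import cv2,numpy as np
s=state();print(s["tool_pos"],s["contact_force"])
f=grab_frame("wrist");g=grab_frame("side");np.savez("pics/w6.npz",tp=s["tool_pos"],q=s["ee_rot"],**f)
o=np.hstack([cv2.resize(f["img"][170:250,210:350],(490,280),interpolation=2),cv2.resize(g["img"][215:305,220:310],(280,280),interpolation=2)])
cv2.imwrite("pics/w6.png",o[...,::-1])
w5=np.load("pics/w5.npz")["img"]
for n,i in(("5",w5),("6",f["img"])): print(n,[(r,i[r,270:290].mean((0)).round().astype(int).tolist()) for r in range(196,216)])
```

```text
[0.54351301 0.15684557 0.0535231 ] [  3.26197743 -23.28677784   4.09848888]
5 [(196, [172, 178, 184]), (197, [171, 177, 183]), (198, [171, 177, 183]), (199, [172, 178, 185]), (200, [167, 172, 179]), (201, [156, 161, 167]), (202, [142, 146, 151]), (203, [111, 115, 118]), (204, [79, 82, 79]), (205, [68, 70, 64]), (206, [72, 75, 66]), (207, [89, 94, 82]), (208, [97, 102, 88]), (209, [91, 95, 82]), (210, [83, 88, 75]), (211, [83, 87, 74]), (212, [81, 86, 73]), (213, [82, 87, 74]), (214, [83, 87, 74]), (215, [81, 87, 73])]
6 [(196, [171, 177, 183]), (197, [172, 178, 184]), (198, [171, 177, 184]), (199, [172, 178, 184]), (200, [172, 178, 184]), (201, [170, 176, 183]), (202, [163, 169, 176]), (203, [150, 155, 160]), (204, [140, 145, 150]), (205, [107, 111, 112]), (206, [70, 72, 67]), (207, [69, 73, 65]), (208, [85, 89, 78]), (209, [96, 101, 87]), (210, [93, 98, 84]), (211, [86, 91, 77]), (212, [82, 87, 75]), (213, [83, 87, 74]), (214, [83, 87, 74]), (215, [82, 87, 73])]
```

View pics/w6.png

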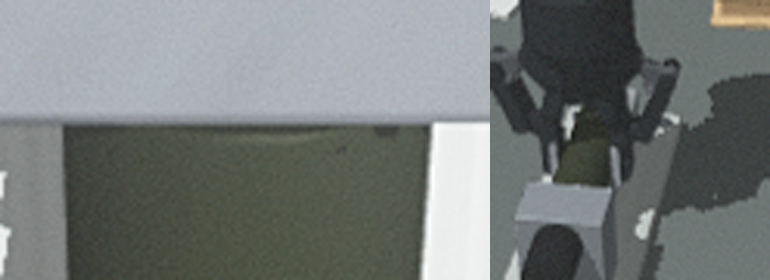

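TCP stood still (0.1568) while the command advanced and the force rose from 16 to 23 N, which is a hard stop. The picture shows the core's rim against the block edge. One slightly firmer push will confirm it.

Request:
{"method": "send_rows", "body": {"moves": "0 5.5 0 0 0; 0 6 0 0 0; 0 6.5 0 0 0; 0 7 0 0 0; 0 7 0 0 0; 0 7 0 0 0; 0 7 0 0 0; 0 7 0 0 0"}}

```text
clock: 17.27
tool_pos: [0.5436, 0.1569, 0.0536]
ee_rot: [0.667, 0.745, -0.014, 0.013]
contact_force: [4.0, -30.3, 5.7]
finger_gap: 0.0358
```

Run:
```python
from station import *
import numpy as np
s=state();print(s["tool_pos"],s["ee_rot"],s["contact_force"],s["ft_torque"],abs(s["joint_vel"]).max(),s["finger_gap"])
i=grab_frame("wrist")["img"]
print([(r,i[r,270:290].mean().round()) for r in range(198,216)])
s=state();print(s["clock"],s["tool_pos"],s["contact_force"])
```

```text
[0.54364529 0.15687673 0.0535695 ] [ 0.66665561  0.74510787 -0.01438632  0.01332663] [  4.04094864 -30.28758008   5.67640238] [-4.38282574 -0.56522116  0.18303151] 0.0009011801498835278 0.03577305315741277
[(198, np.float64(178.0)), (199, np.float64(178.0)), (200, np.float64(179.0)), (201, np.float64(178.0)), (202, np.float64(179.0)), (203, np.float64(175.0)), (204, np.float64(166.0)), (205, np.float64(151.0)), (206, np.float64(127.0)), (207, np.float64(89.0)), (208, np.float64(67.0)), (209, np.float64(73.0)), (210, np.float64(90.0)), (211, np.float64(96.0)), (212, np.float64(87.0)), (213, np.float64(81.0)), (214, np.float64(81.0)), (215, np.float64(81.0))]
17.325 [0.54361772 0.15687357 0.05356305] [  4.25327877 -30.15968338   7.03908377]
```

```bash
python3 -c "
from station import *
print(job_done())"
```

```text
the job is handed in; nothing more can be done
None
```

I took the long core off its chock and laid it in the cradle. I then slid it slowly against the plunger until its end met the stop block. The job is handed in with the fingers still holding it there at 90 N grip.

- **Fully home:** in the last two push steps the commanded target went forward while the tool stayed within 0.1 mm. The push rose from 16 to 23 to 30 N, well above the plunger's 11 N, so the core is on the hard stop. The arm was still at hand-in.
- **Time and forces:** it took 17.3 s, and the highest force I read was about 31 N.
- **Small disagreements:**
  - The tool stopped about 0.7 mm before where the pictures put the stop, which is within the camera calibration.
  - A dark line about 1 mm wide shows at the core's rim in the wrist picture. I took it for the rounded edges.
  - The gripper had pitched about 2° under the push.
  - The first lowering was about 1 mm off to the side; I saw it in the sideways force and corrected it before pushing.
- **Everything else:** the short core and the first chock looked undisturbed when I checked after the lift. I did not re-measure the other objects at the end.

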